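# Unbolt and slide open the green coffee-capsule box

## Robot

A 6-joint arm with a two-finger parallel gripper is mounted at the origin on the work surface. World frame = base frame: x ahead of the robot, y to its left, z up, the work surface at z = 0. Lengths are in m, angles in degrees, forces in N, time in s.
With the tool pointing down it reaches from about 0.25 to 0.725 m from the base axis. Payload 9.7 kg.
Tool frame: the origin (TCP) lies at the very end of the fingers, on their centre line; the grasp point (between the pads) lies 19 mm behind it; z points along the fingers, y is the direction in which the jaws open and shut (so a half turn about z gives the same grasp; the last joint's range is limited). The gripper opens to 85 mm and grips with 20 to 120 N. Pads are 22 mm wide; open, the fingers measure 114 mm over their backs; the gripper's body (76 mm by 85 mm) begins 54 mm behind the grasp point. The pads swing forward as they close: fully open they stand 13 mm farther back than shut.
Start: joints at [-69.328, 4.979, 10.078, 95.1, 0, 90], TCP at [0.194, -0.515, 0.231] pointing down, gripper open.
Joint ranges: [-179.16, 179.16], [-48.56, 103.87], [-65.8, 70.77], [-126.05, 130.52], [-82.76, 87.17], [-180, 180]. Speed limits (degrees/s): [127.2, 127.2, 147.25, 180, 180, 180].

## Interface

Orientations are given as [roll, pitch, yaw] about the fixed x, y, z axes, in that order (R = Rz(yaw) Ry(pitch) Rx(roll)).
In Python, from workcell import bot gives the robot as it stands.
- The arm moves only by the shell command python3 -m pendant 'ROWS' [FORCE]. ROWS is JSON, a list that holds one entry, the list of rows, each a list of 7 numbers: the shift along the tool's x, y, z in cm, then the turn, a rotation vector about the tool's x, y, z in rad, then the opening in per cent of the stroke, from 0 (shut) to 100 (fully open). In form: [[[dx, dy, dz, ax, ay, az, gripper], ...]]. A call has 1 to 5 rows; each row shifts and turns the pose as measured when the row begins, along the tool's axes as they then stand; what a row does not reach is not made up. A row lasts 1/12 s, in which the tool goes at most 41.7 mm and 7.16 degrees, less where a joint would pass 70% of its speed; a pose out of reach is approached as far as the arm can. A call with a gripper value outside its range is refused whole. The fingers move at their own pace and stop on an object; FORCE is the grip in N (left out, the last holds). Time passes only in rows, so rows that do not move let the fingers close. It gives the time, the measured TCP pose, the force and the opening at its end, in the units of the state.
- bot.get_obs(): the state, without advancing time (a new reading comes with each control period).
- bot.camera(name): name is "scene" or "top" or "wrist"; returns the picture (384x512x3 uint8, red, green, blue); there is no depth.
- bot.get_calibration(name): a dict with "intrinsics" (3x3 intrinsics, pixels), "D" ([k1, k2, p1, p2, k3] as OpenCV has them; the pictures are not rectified), "pose" (4x4, takes a point from camera to world coordinates); the wrist camera has in their place "T_tool_cam" (4x4, takes a point from camera to tool coordinates, whose origin is the TCP and whose axes are the flange's). Camera axes: x right, y down, z forward; pixel columns grow to the right and rows downward; lengths in m; the calibration is good to about 2 mm. A picture is of the moment at which its call begins: read the wrist's pose just before it. get_calibration takes no time and is no camera call.
- bot.job_done(): hands the job in, once; it reports no verdict.
Trained networks look in the newest picture that a camera, given by its name, has taken for a name from the list of things; names that differ only in an ending like _2 or _b are one class to them, and where a whole thing is asked for, a point or a joint stands for the part that bears it (a point fixed in the world has none). Each returns a list of dicts, best first, with "confidence" (0 to 1); they miss things now and then, are a little off and sometimes report something else, mostly with a low value. They report only what shows in the picture. A call takes as long as a camera call.
- bot.masks_of(camera, thing): "pixels" (384x512 bool, what is visible of it) and "extent" ([left, top, right, bottom] in pixels, round what is visible of it).
- bot.mark_of(camera, thing): "uv" ([column, row] in pixels: a listed point, or the origin of a listed thing).
The state is a dict: "time": time; "q": joint angles; "qd": joint speeds; "joint_efforts": joint torques, N m; "ee_pos": TCP position; "tcp_rot": TCP orientation; "wrist_force": force on the tool from outside, world axes, zero at the start; "torque": the same for the moment, N m; "opening": finger opening in m.
Only numpy, scipy, OpenCV 4.12 (cv2) and the standard library are available. Lean on these libraries where they do the work, as an engineer would, in place of code of your own. Each camera call takes 0.05 s, during which the arm holds its last target. There are 200 camera calls.

## Task

Open the coffee-capsule box with the green lid: first draw its brass lock bolt fully back out of the lid, towards the robot's side of the box, then slide the green lid fully open to its stop by its white knob. Leave the box with the orange lid bolted and shut, and let go at the end.

Things in the scene. Friction and masses are not known exactly. Their poses are not given: they have to be found in the camera images.
- green: The fixed pale wooden box with the GREEN lid, 200 (its x) by 180 (its y) by 72 mm high; origin under its centre, z up, turned up to 0.3 rad. Seen with its -x side nearest the robot: wooden deck with the brass bolt on the -x half, lid on the +x half, tops level. Brass guide at (-30, 35), 20 mm wide, 14 high above the deck; brass staple on the shut lid at (-1, 35), 22 wide, 16 high.
- green_bolt_knob (a point): Middle of the green-lidded box's upright brass bolt knob: 20 mm across, 26 tall, 29 mm above the deck, axes as the box. Slides along box x only, 34 mm from locked (box x -50, y 35) to its stop (-84); starts within 6 mm of locked. Towards -x draws it; lid is free after 17 mm. About 2 N; stays where left. Its 8 mm wide rod, top 10 mm above the deck, runs from under the knob to +x.
- green_lid_knob (a point): Middle of the upright white knob on the green lid: 24 mm across, 24 tall, 22 mm above the lid's top, axes as the box. The flat lid (102 by 176 mm) slides along box y only, 100 mm towards +y (robot's left) from shut (knob at box x 41, y -35) to its stop (y 65); starts shut. About 3 N once the bolt is drawn; until then the bolt stops it within 4 mm. Stays where left.
- orange_bolt_knob (a point): Middle of the same brass bolt knob on the other box, which is alike in all but its ORANGE lid, and which is to be left bolted (and so shut).

How it is judged:
By the outcome, as a careful person would: the job done as asked, in the order asked, and still so for the second after the job is handed in, with the robot touching nothing.
It also fails if it takes over 38 s, if anything falls off the work surface, if the arm or the gripper's body presses on something with over 40 N, if the wrist force passes 120 N, or if a joint passes its speed limit or range.

## Working session

There is one attempt and no reset: what is moved stays moved. The work goes in short steps, Python scripts to look and compute and a shell command to move; the robot and the scene stay as the last step left them, time stands still between calls to the robot, and variables do not carry over. Pictures are saved under pics/ and viewed, about 8 in all and at most 12, crops included, and the job is handed in when it is done.

```bash
mkdir -p pics
cat > h.py <<'E'
import numpy as np, cv2
from scipy.spatial.transform import Rotation as R
from workcell import bot
def cam(name):
    c=bot.get_calibration(name); K=np.array(c["intrinsics"]);D=np.array(c["D"])
    if "pose" in c: T=np.array(c["pose"])
    else:
        o=bot.get_obs(); W=np.eye(4);W[:3,:3]=rot(o);W[:3,3]=o["ee_pos"];T=W@np.array(c["T_tool_cam"])
    return K,D,T
def rot(o): return R.from_euler('xyz',o["tcp_rot"],degrees=True).as_matrix()
def onplane(name,uv,z):
    K,D,T=cam(name); p=cv2.undistortPoints(np.array([[uv]],float),K,D)[0,0]
    d=T[:3,:3]@np.array([p[0],p[1],1]); o=T[:3,3]; return o+d*(z-o[2])/d[2]
def proj(name,P):
    K,D,T=cam(name); Ti=np.linalg.inv(T)
    return cv2.projectPoints(np.atleast_2d(P).astype(float),cv2.Rodrigues(Ti[:3,:3])[0],Ti[:3,3],K,D)[0][:,0]
def shot(name,f):
    im=bot.camera(name); cv2.imwrite("pics/"+f,im[:,:,::-1]); return im
E
python3 - <<'E'
from h import *
o=bot.get_obs();print({k:o[k] for k in("time","ee_pos","tcp_rot","opening")})
a=shot("top","top0.png");b=shot("scene","sc0.png")
for c in("top","scene"):
  print(c,cam(c)[2][:3,3])
  for n,z in(("green",0),("green_bolt_knob",.101),("green_lid_knob",.094),("orange_bolt_knob",.101)):
    for r in bot.mark_of(c,n)[:2]: print(c,n,r["confidence"],r["uv"],onplane(c,r["uv"],z).round(4))
cv2.imwrite("pics/both.png",cv2.resize(np.hstack([a,b])[:,:,::-1],(800,300)))
E
```

```text
{'time': 0.0, 'ee_pos': array([ 0.19407308, -0.51436316,  0.23058084]), 'tcp_rot': array([-1.79922949e+02,  1.18201529e-04,  2.06710583e+01]), 'opening': 0.08560130468529271}
top [0.37159155 0.0233294  1.07717331]
top green_bolt_knob 0.52 [329.8, 218.9] [ 0.4738 -0.1536  0.101 ]
top green_bolt_knob 0.4 [159.8, 214.0] [0.4899 0.2091 0.101 ]
top green_lid_knob 0.59 [188.5, 172.2] [0.5816 0.1492 0.094 ]
top orange_bolt_knob 0.64 [331.9, 218.9] [ 0.4738 -0.1582  0.101 ]
scene [0.88448801 0.4573036  0.78227466]
scene green 0.71 [301.3, 276.4] [0.5513 0.1801 0.    ]
scene green_bolt_knob 0.47 [336.4, 242.2] [0.4858 0.2005 0.101 ]
scene green_lid_knob 0.62 [281.5, 253.1] [0.5885 0.1494 0.094 ]
scene orange_bolt_knob 0.65 [241.1, 141.3] [ 0.4648 -0.1623  0.101 ]
scene orange_bolt_knob 0.16 [302.2, 272.0] [0.5867 0.2097 0.101 ]
```

View pics/top0.png

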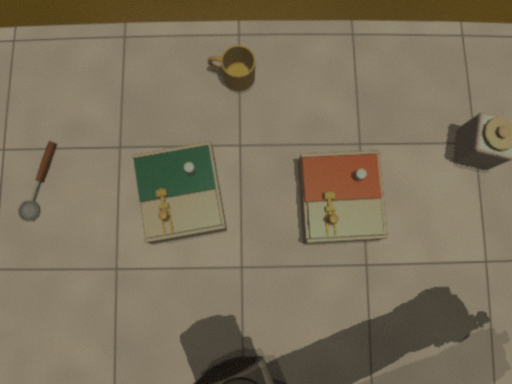

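The green box is on the robot's left, with its bolt knob at about (163,212) px and its lid knob at about (189,168). The orange box is on the right.

Run:
```python
from h import *
a=cv2.imread("pics/top0.png");h=cv2.cvtColor(a,cv2.COLOR_BGR2HSV)
m=cv2.inRange(h,(60,90,30),(95,255,255));m=cv2.morphologyEx(m,cv2.MORPH_OPEN,np.ones((3,3)))
c=max(cv2.findContours(m,0,2)[0],key=cv2.contourArea)
P=np.array([onplane("top",p,.072)[:2] for p in c[:,0]])*1000
r=cv2.minAreaRect(P.astype(np.float32));print(r)
o=bot.get_obs();t=np.array([.4875,.204,.20]);print((rot(o).T@(t-o["ee_pos"])*100).round(2))
```

```text
((584.85888671875, 194.7552947998047), (92.09728240966797, 144.48606872558594), 2.519609212875366)
[ 52.82 -56.87   3.13]
```

```bash
R='[2.8,-3.0,0,0,0,0,100]'; python3 -m pendant '[[[2.8,-3.0,0,0,0,0,100],[2.8,-3.0,0,0,0,0,100],[2.8,-3.0,0,0,0,0,100],[2.8,-3.0,0,0,0,0,100],[2.8,-3.0,0,0,0,0,100]]]'
python3 -m pendant '[[[2.8,-3.0,0,0,0,0,100],[2.8,-3.0,0,0,0,0,100],[2.8,-3.0,0,0,0,0,100],[2.8,-3.0,0,0,0,0,100],[2.8,-3.0,0,0,0,0,100]]]'
python3 -m pendant '[[[2.8,-3.0,0,0,0,0,100],[2.8,-3.0,0,0,0,0,100],[2.8,-3.0,0,0,0,0,100],[2.8,-3.0,0,0,0,0,100],[2.8,-3.0,0,0,0,0,100]]]'
```

```text
time: 0.92
ee_pos: [0.2714, -0.3249, 0.2271]
tcp_rot: [-179.8, 0.1, 20.1]
wrist_force: [1.0, 0.9, -0.2]
opening: 0.0854
time: 1.33
ee_pos: [0.3502, -0.1318, 0.2284]
tcp_rot: [-179.9, -0.1, 19.9]
wrist_force: [1.5, -0.7, 0.1]
opening: 0.0855
time: 1.75
ee_pos: [0.4292, 0.0615, 0.2307]
tcp_rot: [179.9, -0.4, 19.9]
wrist_force: [0.7, -1.5, -0.1]
opening: 0.0852
```

```bash
python3 -m pendant '[[[2.5,-3.0,0,0,0,0.07,100],[2.2,-3.0,0,0,0,0.07,100],[1,-1.5,0,0,0,0.07,100],[0,0,0,0,0,0,100],[0,0,0,0,0,0,100]]]'
python3 - <<'E'
from h import *
o=bot.get_obs();print(o["ee_pos"],o["tcp_rot"])
a=shot("wrist","w1.png")
for n,z in(("green",0),("green_bolt_knob",.101),("green_lid_knob",.094)):
    for r in bot.mark_of("wrist",n)[:2]: print(n,r["confidence"],r["uv"],onplane("wrist",r["uv"],z).round(4))
E
```

```text
time: 2.17
ee_pos: [0.4742, 0.1157, 0.2303]
tcp_rot: [-177.9, -0.4, 12.6]
wrist_force: [-0.2, -0.1, 0.3]
opening: 0.0856
[0.47419036 0.11569064 0.23034886] [-177.86215468   -0.36610341   12.62661076]
green 0.7 [222.7, 85.4] [0.5439 0.176  0.    ]
green_bolt_knob 0.74 [169.1, 146.2] [0.4861 0.1992 0.101 ]
green_lid_knob 0.8 [255.4, 33.7] [0.5914 0.1454 0.094 ]
```

View pics/w1.png

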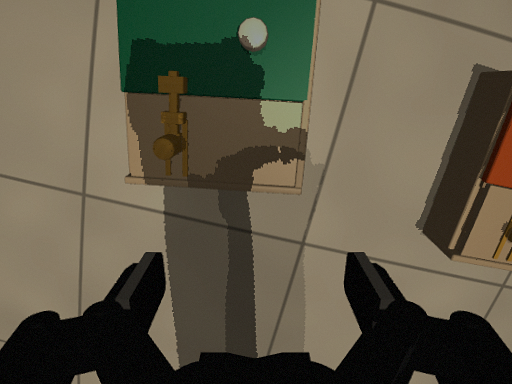

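Run:
```python
from h import *
def Y(u,v):
  p=onplane("wrist",u,.072);q=onplane("wrist",v,.072);d=p-q;return p.round(4),q.round(4),np.degrees(np.arctan2(-d[0],d[1])).round(2)
print(Y((122,91),(307,101)),Y((126,178),(302,188)))
d=onplane("wrist",(318,0),.072)-onplane("wrist",(307,101),.072);print(np.degrees(np.arctan2(d[1],d[0])))
print("staple top",onplane("wrist",(172,80),.088),"guide",onplane("wrist",(174,115),.086))
for th in(7,8,9,10,11):
  c=R.from_euler('z',th,degrees=True).as_matrix()
  print(th,(c.T@(np.array([.4861,.1992,0])-[.5439,.176,0])).round(4),(c.T@(np.array([.5914,.1454,0])-[.5439,.176,0])).round(4))
```

```text
(array([0.521 , 0.2583, 0.072 ]), array([0.5491, 0.0882, 0.072 ]), np.float64(9.38)) (array([0.437, 0.246, 0.072]), array([0.4673, 0.0709, 0.072 ]), np.float64(9.82))
8.620247554320006
staple top [0.54110001 0.20846661 0.088     ] guide [0.5115844  0.20283497 0.086     ]
7 [-0.0545  0.0301  0.    ] [ 0.0434 -0.0362  0.    ]
8 [-0.054  0.031  0.   ] [ 0.0428 -0.0369  0.    ]
9 [-0.0535  0.032   0.    ] [ 0.0421 -0.0377  0.    ]
10 [-0.0529  0.0329  0.    ] [ 0.0415 -0.0384  0.    ]
11 [-0.0523  0.0338  0.    ] [ 0.0408 -0.0391  0.    ]
```

```bash
cat >> h.py <<'E'
def go(p,yaw=9.3):
    o=bot.get_obs();M=rot(o);D=R.from_euler('xyz',[180,0,yaw],degrees=True).as_matrix()
    print("dcm",(M.T@(np.array(p)-o["ee_pos"])*100).round(2),"rv",R.from_matrix(M.T@D).as_rotvec().round(3))
E
python3 -c "
from h import *
go([.487,.2,.15])"
```

```text
dcm [ 3.09 -7.7   8.4 ] rv [-0.037 -0.006  0.057]
```

```bash
python3 -m pendant '[[[0.8,-2.5,2,-0.037,-0.006,0.057,100],[1,-2.7,2.4,0,0,0,100],[1,-2.5,2.4,0,0,0,100],[0,0,1,0,0,0,100],[0,0,0,0,0,0,100]]]'
python3 - <<'E'
from h import *
go([.487,.2,.15])
a=shot("wrist","w2.png")
for n,z in(("green_bolt_knob",.101),("green_lid_knob",.094)):
    for r in bot.mark_of("wrist",n)[:2]: print(n,r["confidence"],r["uv"],onplane("wrist",r["uv"],z).round(4))
E
```

```text
time: 2.78
ee_pos: [0.4973, 0.1378, 0.1568]
tcp_rot: [-177.4, -0.4, 14.1]
wrist_force: [-0.5, -0.2, 0.5]
opening: 0.0856
dcm [ 0.51 -6.25  0.96] rv [-0.045 -0.005  0.084]
green_bolt_knob 0.64 [158.2, 201.7] [0.486  0.2053 0.101 ]
green_lid_knob 0.83 [280.8, 61.4] [0.5939 0.1477 0.094 ]
```

View pics/w2.png

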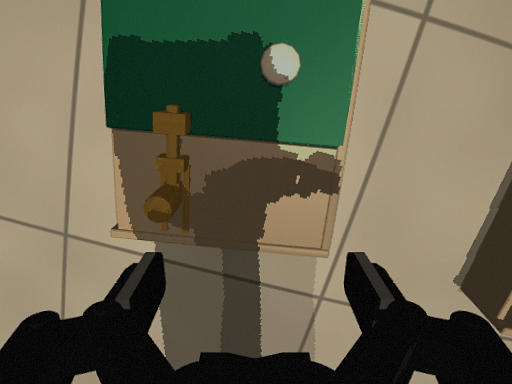

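```bash
python3 -c "
from h import *
print(bot.get_obs()['q'].round(1));go([.486,.203,.15])"; python3 -m pendant '[[[0,-3,0,0,0,0.05,100],[0,-3,0,0,0,0.03,100],[0,0,0,0,0,0,100]]]'; python3 -c "
from h import *
print(bot.get_obs()['q'].round(1));go([.486,.203,.15])"
```

```text
[ 14.   -1.   -4.1  86.4   2.6 180. ]
dcm [ 0.38 -6.57  1.27] rv [-0.045 -0.008  0.083]
time: 3.18
ee_pos: [0.4964, 0.1458, 0.1673]
tcp_rot: [-175.0, -0.6, 13.6]
wrist_force: [0.9, -0.1, 0.7]
opening: 0.0854
[ 13.6  -1.   -3.3  87.2   5.  180. ]
dcm [ 0.32 -5.63  2.23] rv [-0.087 -0.006  0.076]
```

Joint 6 is at its 180° limit, so I'm making the equivalent half turn about tool −z.

```bash
python3 -m pendant '[[[0,0,-1,-0.085,0,-0.08,100],[0,0,0,0,0,-0.124,100],[0,0,0,0,0,-0.124,100],[0,0,0,0,0,-0.124,100],[0,0,0,0,0,-0.124,100]]]'
python3 -m pendant '[[[0,0,0,0,0,-0.124,100],[0,0,0,0,0,-0.124,100],[0,0,0,0,0,-0.124,100],[0,0,0,0,0,-0.124,100],[0,0,0,0,0,-0.124,100]]]'
python3 -m pendant '[[[0,0,0,0,0,-0.124,100],[0,0,0,0,0,-0.124,100],[0,0,0,0,0,-0.124,100],[0,0,0,0,0,-0.124,100],[0,0,0,0,0,-0.124,100]]]'
python3 -m pendant '[[[0,0,0,0,0,-0.124,100],[0,0,0,0,0,-0.124,100],[0,0,0,0,0,-0.124,100],[0,0,0,0,0,-0.124,100],[0,0,0,0,0,-0.124,100]]]'
python3 -m pendant '[[[0,0,0,0,0,-0.124,100],[0,0,0,0,0,-0.124,100],[0,0,0,0,0,-0.124,100],[0,0,0,0,0,-0.124,100],[0,0,0,0,0,-0.124,100]]]'
python3 -c "
from h import *
print(bot.get_obs()['q'].round(1));go([.486,.203,.15],9.3-180)"
```

```text
time: 3.6
ee_pos: [0.4977, 0.1446, 0.1822]
tcp_rot: [179.4, -0.9, 46.9]
wrist_force: [-0.4, 0.7, -0.1]
opening: 0.0857
time: 4.02
ee_pos: [0.4986, 0.1448, 0.1863]
tcp_rot: [178.7, -0.6, 82.7]
wrist_force: [-0.5, 0.5, -0.6]
opening: 0.0856
time: 4.43
ee_pos: [0.4995, 0.1448, 0.1902]
tcp_rot: [178.4, 0.3, 118.5]
wrist_force: [0.2, 0.3, -0.0]
opening: 0.0855
time: 4.85
ee_pos: [0.5003, 0.1447, 0.1941]
tcp_rot: [178.6, 1.4, 154.3]
wrist_force: [0.1, 0.5, -0.5]
opening: 0.0854
time: 5.27
ee_pos: [0.501, 0.1447, 0.1981]
tcp_rot: [179.6, 2.2, -169.9]
wrist_force: [-0.1, 0.1, 0.2]
opening: 0.0854
[16.  -1.8 -0.6 89.   0.2  5.9]
dcm [0.63 5.97 4.83] rv [0.008 0.038 0.015]
```

```bash
python3 -m pendant '[[[0.3,3,2,0.008,0.038,0.015,100],[0.3,3,2,0,0,0,100],[0,0,0.5,0,0,0,100],[0,0,0,0,0,0,100]]]'
python3 - <<'E'
from h import *
go([.486,.203,.15],9.3-180)
a=shot("wrist","w3.png")
for n,z in(("green_bolt_knob",.101),("green_lid_knob",.094)):
    for r in bot.mark_of("wrist",n)[:2]: print(n,r["confidence"],r["uv"],onplane("wrist",r["uv"],z).round(4))
E
```

```text
time: 5.6
ee_pos: [0.4868, 0.2044, 0.1559]
tcp_rot: [180.0, 0.3, -170.1]
wrist_force: [-0.0, -0.0, 0.3]
opening: 0.0852
dcm [ 0.1  -0.12  0.59] rv [0.001 0.006 0.01 ]
green_bolt_knob 0.79 [246.4, 216.0] [0.4896 0.1983 0.101 ]
green_lid_knob 0.78 [165.7, 316.8] [0.5914 0.1486 0.094 ]
```

View pics/w3.png

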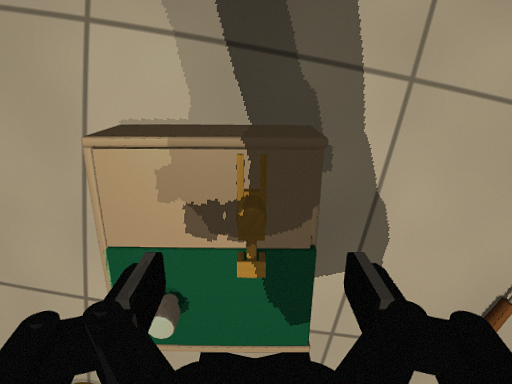

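```bash
python3 -c "
from h import *
go([.4885,.200,.085],9.3-180)"; python3 -m pendant '[[[-0.2,-0.3,2.5,0,0,0,100],[-0.1,-0.1,2.5,0,0,0,100],[0,0,2.0,0,0,0,60],[0,0,0,0,0,0,60]]]'; python3 -c "
from h import *
go([.4885,.200,.085],9.3-180)"
```

```text
dcm [ 0.02 -0.37  7.24] rv [0.001 0.008 0.008]
time: 6.08
ee_pos: [0.4957, 0.1983, 0.0915]
tcp_rot: [179.8, 1.0, -170.4]
wrist_force: [-0.3, -0.3, -0.6]
opening: 0.0641
dcm [0.69 0.28 0.64] rv [0.003 0.018 0.004]
```

```bash
python3 -m pendant '[[[0.7,0.3,0.6,0.003,0.018,0,50],[0,0,0,0,0,0,45],[0,0,0,0,0,0,40]]]' 30
python3 - <<'E'
from h import *
go([.4885,.200,.085],9.3-180)
shot("wrist","w4.png")
for n,z in(("green_bolt_knob",.101),("green_lid_knob",.094)):
    for r in bot.mark_of("wrist",n)[:2]: print(n,r["confidence"],r["uv"],onplane("wrist",r["uv"],z).round(4))
E
```

```text
time: 6.33
ee_pos: [0.489, 0.1991, 0.0887]
tcp_rot: [180.0, 0.1, -170.6]
wrist_force: [0.3, -0.2, 0.3]
opening: 0.0345
dcm [0.04 0.1  0.37] rv [0.    0.001 0.002]
green_bolt_knob 0.92 [257.9, 268.5] [0.4876 0.2001 0.101 ]
```

View pics/w4.png

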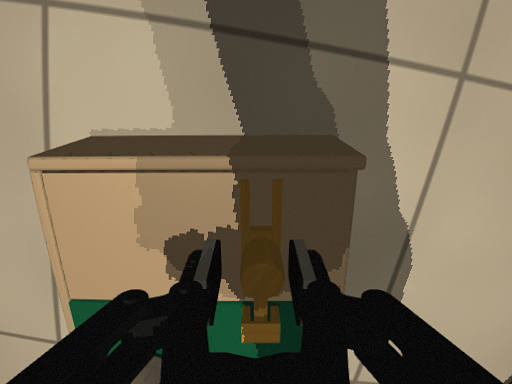

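The knob is at about (260,265) px, centred between the fingers. I'm closing on it.

```bash
python3 -m pendant '[[[0,0.1,0.2,0,0,0,20],[0,0,0,0,0,0,15],[0,0,0,0,0,0,10],[0,0,0,0,0,0,10]]]' 30; python3 -m pendant '[[[1,0,0,0,0,0,10],[1,0,0,0,0,0,10],[0,0,0,0,0,0,10]]]'
```

```text
time: 6.82
ee_pos: [0.4892, 0.2024, 0.0875]
tcp_rot: [179.8, 0.2, -170.5]
wrist_force: [0.2, -1.9, -1.4]
opening: 0.0186
time: 7.07
ee_pos: [0.4687, 0.199, 0.0876]
tcp_rot: [179.8, 0.3, -170.5]
wrist_force: [-2.0, -0.6, -1.8]
opening: 0.0188
```

```bash
python3 -m pendant '[[[0.6,0,0,0,0,0,10],[0.4,0,0,0,0,0,10],[0,0,0,0,0,0,10]]]'; python3 -m pendant '[[[0.4,0,0,0,0,0,10],[0,0,0,0,0,0,10]]]'
```

```text
time: 7.32
ee_pos: [0.4585, 0.1973, 0.0876]
tcp_rot: [179.8, 0.4, -170.5]
wrist_force: [8.0, 1.4, -6.5]
opening: 0.0189
time: 7.48
ee_pos: [0.4577, 0.1973, 0.0879]
tcp_rot: [179.8, 1.0, -170.5]
wrist_force: [-1.8, -1.2, -2.4]
opening: 0.019
```

```bash
python3 -m pendant '[[[0.6,0,0,0,0,0,10],[0.6,0,0,0,0,0,10]]]';  python3 -m pendant '[[[0,0,0,0,0,0,30],[0,0,0,0,0,0,60],[0,0,0,0,0,0,60],[0,0,-2.5,0,0,0,60],[0,0,-2.5,0,0,0,60]]]'
python3 - <<'E'
from h import *
o=bot.get_obs();print(o["q"].round(1))
shot("wrist","w5.png")
for n,z in(("green",0),("green_bolt_knob",.101),("green_lid_knob",.094)):
    for r in bot.mark_of("wrist",n)[:2]: print(n,r["confidence"],r["uv"],onplane("wrist",r["uv"],z).round(4))
bot.camera("scene")
for n,z in(("green",0),("green_bolt_knob",.101),("green_lid_knob",.094)):
    for r in bot.mark_of("scene",n)[:2]: print(n,r["confidence"],r["uv"],onplane("scene",r["uv"],z).round(4))
go([.592,.148,.14],9.3-180)
E
```

```text
time: 7.65
ee_pos: [0.4533, 0.1966, 0.0889]
tcp_rot: [179.8, 1.9, -170.6]
wrist_force: [29.4, 4.5, -15.0]
opening: 0.0188
time: 8.07
ee_pos: [0.4481, 0.1948, 0.1361]
tcp_rot: [179.8, 1.5, -170.6]
wrist_force: [0.6, 0.5, 0.8]
opening: 0.0516
[ 23.6  -5.8 -11.2  83.1  -0.2  14.3]
green 0.57 [218.2, 267.2] [0.5547 0.1751 0.    ]
green_bolt_knob 0.62 [256.7, 241.4] [0.4608 0.1984 0.101 ]
green_bolt_knob 0.73 [344.4, 231.7] [0.4542 0.1919 0.101 ]
green_lid_knob 0.66 [279.8, 255.8] [0.5952 0.1522 0.094 ]
dcm [-13.38  -6.97  -0.15] rv [0.003 0.028 0.001]
```

View pics/w5.png

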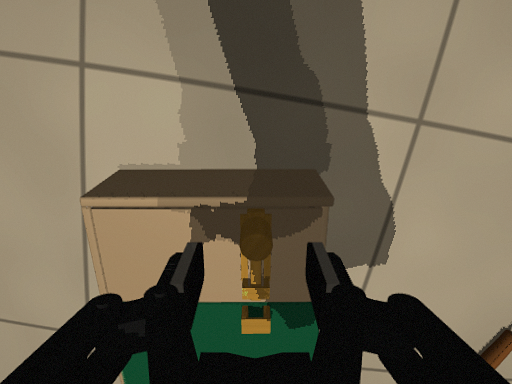

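The bolt is drawn to its stop (29 N there): its knob is at about (256,235), and the staple at about (256,320) is empty. Next is the lid knob.

```bash
python3 -m pendant '[[[-3,-1.6,-0.8,0,0.028,0,100],[-3.4,-1.8,0,0,0,0,100],[-3.4,-1.8,0,0,0,0,100],[-3,-1.6,0,0,0,0,100],[0,0,0,0,0,0,100]]]'
python3 - <<'E'
from h import *
go([.593,.148,.13],9.3-180)
shot("wrist","w6.png")
for n,z in(("green_lid_knob",.094),):
    for r in bot.mark_of("wrist",n)[:2]: print(n,r["confidence"],r["uv"],onplane("wrist",r["uv"],z).round(4))
E
```

```text
time: 8.88
ee_pos: [0.5857, 0.1462, 0.1363]
tcp_rot: [179.9, -0.7, -170.4]
wrist_force: [0.2, -0.2, 0.1]
opening: 0.0854
dcm [-0.76  0.05  0.62] rv [ 0.002 -0.012  0.006]
green_lid_knob 0.71 [258.3, 228.0] [0.5851 0.1501 0.094 ]
```

View pics/w6.png

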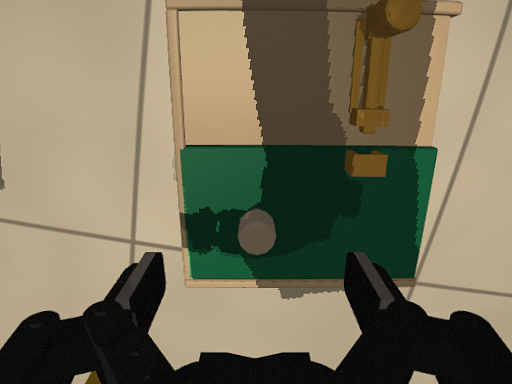

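The bolt rod end at (368,130) is clear of the staple, and the white lid knob is at (257,230).

```bash
python3 -m pendant '[[[-0.3,0.2,2.2,0.002,-0.012,0,100],[0,0,2.2,0,0,0,70],[0,0,1,0,0,0,55],[0,0,0,0,0,0,50]]]';python3 -c "
from h import *
go([.589,.149,.081],9.3-180)
bot.camera('wrist')
for r in bot.mark_of('wrist','green_lid_knob')[:2]: print(r['confidence'],r['uv'],onplane('wrist',r['uv'],.094))"
```

```text
time: 9.32
ee_pos: [0.5817, 0.1513, 0.0821]
tcp_rot: [179.9, -0.1, -170.3]
wrist_force: [0.3, -0.4, 0.3]
opening: 0.052
dcm [-0.68 -0.35  0.11] rv [ 0.001 -0.001  0.007]
0.9 [249.0, 280.8] [0.59064053 0.14958936 0.094     ]
```

```bash
python3 -m pendant '[[[-0.8,-0.2,0.1,0,0,0.007,50],[0,0,0,0,0,0,30],[0,0,0,0,0,0,15],[0,0,0,0,0,0,15],[0,0,0,0,0,0,15]]]' 30;python3 -m pendant '[[[0,1,0,0,0,0,15],[0,1.5,0,0,0,0,15],[0,0,0,0,0,0,15]]]'
```

```text
time: 9.83
ee_pos: [0.592, 0.1514, 0.0871]
tcp_rot: [179.9, 0.2, -170.7]
wrist_force: [-0.1, 0.1, -3.4]
opening: 0.0229
time: 10.08
ee_pos: [0.588, 0.1758, 0.0871]
tcp_rot: [180.0, 0.2, -170.8]
wrist_force: [-1.1, 2.7, -3.8]
opening: 0.0226
```

```bash
python3 -m pendant '[[[0,2,0,0,0,0,15],[0,2,0,0,0,0,15],[0,1.5,0,0,0,0,15],[0,1,0,0,0,0,15],[0,0,0,0,0,0,15]]]';python3 -m pendant '[[[0,0.8,0,0,0,0,15],[0,0.6,0,0,0,0,15]]]'; python3 -m pendant '[[[0,0.6,0,0,0,0,15],[0,0.4,0,0,0,0,15]]]'
```

```text
time: 10.5
ee_pos: [0.577, 0.2418, 0.0872]
tcp_rot: [-179.9, 0.2, -170.8]
wrist_force: [-0.8, 2.0, -2.8]
opening: 0.0228
time: 10.67
ee_pos: [0.576, 0.2479, 0.0871]
tcp_rot: [-178.9, 0.2, -171.1]
wrist_force: [8.1, -53.6, 3.1]
opening: 0.0226
time: 10.83
ee_pos: [0.5762, 0.2472, 0.0869]
tcp_rot: [-177.7, 0.2, -171.6]
wrist_force: [-0.4, -12.9, 0.8]
opening: 0.0228
```

```bash
python3 -m pendant '[[[0,0,0,-0.04,0,0,30],[0,0,0,0,0,0,60],[0,0,0,0,0,0,80],[0,0,-2.5,0,0,0,80],[0,0,-3,0,0,0,80]]]'; python3 -m pendant '[[[0,-3,-3,0,0,0,80],[0,-3.5,-1,0,0,0,80],[0,-3.5,0,0,0,0,80],[0,-2,0,0,0,0,80],[0,0,0,0,0,0,80]]]';python3 - <<'E'
from h import *
a=shot("wrist","w7.png");b=shot("top","t7.png");cv2.imwrite("pics/c7.png",cv2.resize(np.hstack([a,b])[:,:,::-1],(800,300)))
bot.camera("scene")
for c in("wrist","scene","top"):
 for n,z in(("green",0),("green_bolt_knob",.101),("green_lid_knob",.094),("orange_bolt_knob",.101)):
    for r in bot.mark_of(c,n)[:1]: print(c,n,r["confidence"],r["uv"],onplane(c,r["uv"],z).round(4))
E
```

```text
time: 11.25
ee_pos: [0.5751, 0.2449, 0.138]
tcp_rot: [-179.8, -0.2, -171.8]
wrist_force: [1.2, 0.3, 0.7]
opening: 0.0681
time: 11.67
ee_pos: [0.5956, 0.1272, 0.1893]
tcp_rot: [-179.8, 0.6, -171.3]
wrist_force: [0.2, 0.2, -0.3]
opening: 0.0686
wrist green 0.63 [308.6, 124.1] [0.5429 0.1785 0.    ]
wrist green_bolt_knob 0.89 [393.4, 13.8] [0.4533 0.2006 0.101 ]
wrist green_lid_knob 0.69 [408.5, 187.4] [0.5691 0.2499 0.094 ]
scene green 0.78 [304.8, 276.2] [0.5448 0.1844 0.    ]
scene green_bolt_knob 0.75 [346.2, 230.9] [0.4497 0.1928 0.101 ]
scene green_lid_knob 0.59 [318.6, 283.0] [0.5743 0.2444 0.094 ]
scene orange_bolt_knob 0.51 [238.9, 142.5] [ 0.4718 -0.162   0.101 ]
top orange_bolt_knob 0.45 [334.1, 221.5] [ 0.4681 -0.1627  0.101 ]
```

View pics/c7.png

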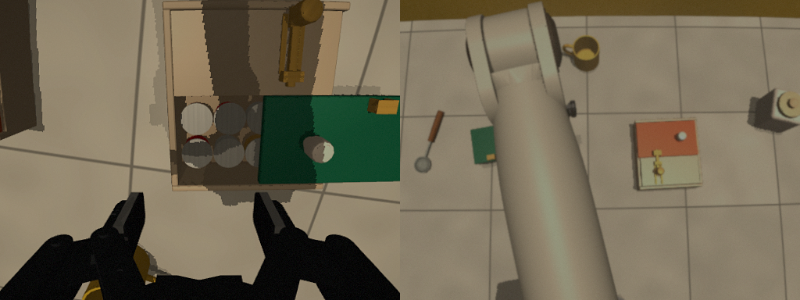

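The lid is at its stop with the capsules showing, the bolt is drawn, the orange box is unchanged, and the gripper is clear.

```bash
python3 -c "
from workcell import bot
print(bot.job_done())"
```

```text
the job is handed in; nothing more can be done
None
```

The green-lidded box is open and the job is handed in. I drew its bolt back to the stop first, then slid the lid to its stop by the white knob. I then let go and moved the gripper clear. It took about 12 s of the 38 s.

**Bolt:** it moved about 32 mm before the firm stop. A further push there met about 29 N. The last pictures put its knob at x ≈ 0.450–0.453, against 0.457 expected.

**Lid:** it moved about 97 mm from where I gripped it, then met a stop at about 54 N. I think gripping had already moved it the last 2–3 mm of its 100 mm travel. The last pictures put its knob at y ≈ 0.244–0.250, against 0.249 expected, and the capsules show.

**Orange box:** it was not touched and looks bolted and shut in the last picture. Its measured bolt-knob position was within about 1 cm of the first reading, which is the scatter of these sightings.

**Problems and gaps:**
- The last joint reached its limit early on, so I used the half-turned grasp.
- Different cameras disagreed by up to about 8 mm on some points.
- The top camera's last view was blocked by the arm over the green box, so that box was checked with the wrist and scene cameras only.

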